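# Open the kitchen water filter: press, twist and lift off its bayonet cover

## Robot

A 6-joint arm with a two-finger parallel gripper is mounted at the origin on the work surface. World frame = base frame: x ahead of the robot, y to its left, z up, the work surface at z = 0. Lengths are in m, angles in rad, forces in N, time in s.
With the tool pointing down it reaches from about 0.375 to 0.9 m from the base axis. Payload 3.1 kg.
Tool frame: the origin (TCP) lies on the centre line of the jaws, within the pads' length; the fingertips stand 17 mm ahead of it and the grasp point (between the pads) lies 2 mm behind it; z points along the fingers, y is the line along which they close (so a half turn about z gives the same grasp; the last joint's range is limited). The gripper opens to 85 mm and grips with 20 to 120 N. Pads are 22 mm wide; open, the fingers measure 114 mm over their backs; the gripper's body (76 mm by 85 mm) begins 54 mm behind the grasp point. The pads swing forward as they close: fully open they stand 13 mm farther back than shut.
Start: joints at [-1.407, 0.527, 1.433, -0, 1.181, -0.178], TCP at [0.21, -0.589, 0.248] pointing down, gripper open.
Joint ranges: [-3.08, 3.08], [-0.75, 2.2], [0.22, 2.44], [-1.43, 4.57], [0, 2.65], [-2.85, 2.85]. Speed limits (rad/s): [2.79, 2.79, 3.14, 3.14, 3.14, 3.14].

## Interface

Orientations are given as a unit quaternion [x, y, z, w].
In Python, from workcell import sensors, optics, order gives the robot as it stands.
- The arm moves only by the tool step_arm, never from a script. Its argument "commands" is a list that holds one entry, the list of rows, each a list of 7 numbers: the finger opening in m, from 0 to 0.0854, then the shift along the tool's x, y, z in m, then the turn, a rotation vector about the tool's x, y, z in rad. A call has 1 to 10 rows; each row is the pose to reach, as a shift and turn from the pose commanded when the call began, along the tool's axes at that moment; what a row does not reach only later rows make up. A row lasts 1/10 s, in which the tool goes at most 50 mm and 8.59 degrees, less where a joint would pass 70% of its speed; a pose out of reach is approached as far as the arm can. A call with a gripper value outside its range is refused whole. The fingers move at their own pace and stop on an object; the grip force is fixed at half the most. Time passes only in rows, so rows that repeat a pose let the fingers close. It gives the time, the measured TCP pose, the force, the opening and the grip force at its end, in the units of the state.
- sensors.get_obs(): the state, without advancing time (a new reading comes with each control period).
- optics.snapshot(name): name is "side" or "top" or "wrist"; returns the picture (420x560x3 uint8, red, green, blue); there is no depth.
- optics.camera_info(name): a dict with "fx", "fy", "cx", "cy" (pixels), "dist" ([k1, k2, p1, p2, k3] as OpenCV has them; the pictures are not rectified), "rvec" (rotation vector, rad) and "tvec" (3), from world to camera coordinates, as OpenCV has them; the wrist camera has in their place "tool_from_camera" (4x4, takes a point from camera to tool coordinates, whose origin is the TCP and whose axes are the flange's). Camera axes: x right, y down, z forward; pixel columns grow to the right and rows downward; lengths in m; the calibration is good to about 2 mm. A picture is of the moment at which its call begins: read the wrist's pose just before it. camera_info takes no time and is no camera call.
- order.close_job(): hands the job in; it is judged then, once.
The state is a dict: "t": time; "joint_positions": joint angles; "qvel": joint speeds; "effort": joint torques, N m; "eef_pos": TCP position; "tcp_rot": TCP orientation; "contact_force": force on the tool from outside, world axes, zero at the start; "wrist_torque": the same for the moment, N m; "width": opening from 0.0 (shut) to 1.0 (fully open); "grasp_force": force on a finger pad.
Only numpy, scipy, OpenCV 4.12 (cv2) and the standard library are available. Lean on these libraries where they do the work, as an engineer would, in place of code of your own. Each camera call takes 0.05 s, during which the arm holds its last target. There are 200 camera calls.

## Task

The water filter on the kitchen worktop is due for a new cartridge: open it. Twist its blue bayonet cover counter-clockwise by the grip bar, pressing it down to get past the catch, until it springs up free of its lugs after up to about a quarter turn, without forcing it down hard; lift it straight off and set it down (do not drop it) inside the white drip tray, grip bar upwards. Leave the spray can, the spare cartridge and the tablet box where they stand.

Things in the scene. Friction and masses are not known exactly. Their poses are not given: they have to be found in the camera images.
- cover: Blue round cover of the filter, 120 mm across, loose, about 0.28 kg. Origin: centre of the underside of its white plug; z up its axis. Plug 73 mm across, 21.5 mm deep below the blue disc; disc 8 mm thick, its top 29.5 mm above the origin. A straight grip bar stands on the disc along the cover's x axis, centred: 60 mm long (x), 14 mm thick (y), 32 mm high, top 61.5 mm above the origin.
- cover_grip (a point): On the cover's axis, 51.5 mm above its origin, 22 mm above the disc: a good grasp height from above. 28 to 36 degrees past where the catch is felt (32 to 100 degrees in all) the lugs stand under two notches: eased up there, the cover springs 4 mm above its starting height and lifts off freely. Kept pressed and turned further, the lugs go under the flange again: turn back.
- housing: The filter housing, fixed to the worktop: clear bowl with a white round head 108 mm across, 165 mm high, on a 150 mm square steel plate; two ports with copper pipes stand out along its +y and -y axes to 98 mm from the axis, up to 151 mm high. Origin: centre of its underside; z up. Its yaw says nothing of where the lugs are.
- housing_rim (a point): Centre of the housing's rim, 165 mm above the worktop. Cover locked on: its origin is 16 mm below this point. Pressed down 5.5 mm (8 to 12 N against a spring) the disc sits on the rim's rubber seal. Eased up before the catch it is held at its starting height, at the catch or past the notches 3.5 mm lower. The plug is clear 16 mm above the starting height. It may be let go and regripped.
- tray: White shallow drip tray, fixed, 190 x 190 mm outside, walls 4 mm thick and 24 mm high, floor 4 mm thick. Origin: centre of its underside; x, y along its sides. Set down in it, the cover's origin is 4 mm above the tray's origin.
- spray_can: Bystander, loose: green aerosol can, 53 mm across, 206 mm high. Origin: centre of its underside.
- spare_cartridge: Bystander, loose: new white filter cartridge with blue ends, 63 mm across, 124 mm high, standing. Origin: centre of its underside.
- tablet_box: Bystander, loose: red and yellow cardboard box, 75 x 120 x 85 mm high. Origin: centre of its underside.
- cover_lug (a point): End of one of two lugs on the plug along the cover's +x and -x (44 mm from its axis, 5 mm above its origin), hidden under the housing's inner flange. Turned counter-clockwise seen from above, they meet a catch after 3 to 65 degrees (a clear stop, felt at 0.4 Nm) and pass it only with the cover pressed down 4 to 5.5 mm. Where it is differs every time and shows nowhere: feel it.
There are look-alikes about, which are no part of the job. There is more than one size of the housing; the one meant has the size given above.

How it is judged:
By the outcome, as a careful person would: the job done as asked, in the order asked, and still so for the second after the job is handed in, with the robot touching nothing.
It also fails if it takes over 54 s, if anything falls off the work surface, if the arm or the gripper's body presses on something with over 40 N, if the wrist force passes 120 N, or if a joint passes its speed limit or range.

## Working session

There is one attempt and no reset: what is moved stays moved. The work goes in short steps, Python scripts to look and compute and a tool call to move; the robot and the scene stay as the last step left them, time stands still between calls to the robot, and variables do not carry over. Pictures are saved under pics/ and viewed, at most 10 in all, crops included, and the job is handed in when it is done.

Besides the shell and the picture viewer there is one more tool, called as name(argument=value, ...) on one line, values as JSON. step_arm: Moves the arm, as the interface text tells. Its arguments: {"type":"object","properties":{"commands":{"type":"array","items":{"type":"array","items":{"type":"array","items":{"type":"number"}}}}},"required":["commands"]}

```bash
mkdir -p pics; python3 - <<'E'
from workcell import sensors, optics
import cv2, numpy as np
print(sensors.get_obs())
for n in ("top","side","wrist"):
    print(n,optics.camera_info(n))
ims=[]
for n in ("top","side"):
    im=optics.snapshot(n)[:,:,::-1]; cv2.imwrite(f"pics/{n}0.png",im)
E
```

```text
{'t': 0.0, 'joint_positions': array([-1.40648785e+00,  5.28474123e-01,  1.43392163e+00,  5.75785160e-05,
        1.18138521e+00, -1.78493625e-01]), 'qvel': array([ 5.99435276e-05, -1.45828325e-03,  7.50711266e-04, -3.84746407e-05,
        2.92577871e-04, -7.67004188e-04]), 'effort': array([ 1.21898040e-03, -4.42349732e+01, -1.78026080e+01, -1.13420281e-04,
        8.37543514e-03,  8.90577724e-06]), 'eef_pos': array([ 0.21001183, -0.58793386,  0.24732254]), 'tcp_rot': array([ 9.85348046e-01,  1.70552135e-01,  3.43815300e-05, -1.09393511e-03]), 'contact_force': array([ 0.08497509, -0.35683761, -0.34969495]), 'wrist_torque': array([ 0.00106272, -0.05033627,  0.04440367]), 'grasp_force': 0.0, 'width': 1.0009986596191878}
top {'fx': 499.3789032581913, 'fy': 499.3789032581913, 'cx': 276.64628966679135, 'cy': 207.00647446898355, 'dist': array([-0.16500735,  0.        ,  0.        ,  0.        ,  0.        ]), 'rvec': array([ 2.18186753, -2.12700716,  0.16818987]), 'tvec': array([-0.08679355,  0.63007382,  1.15246899])}
side {'fx': 454.6097938058072, 'fy': 454.6097938058072, 'cx': 288.15801166301986, 'cy': 201.11419054106847, 'dist': array([-0.13910007,  0.        ,  0.        ,  0.        ,  0.        ]), 'rvec': array([ 0.48811903, -2.58956884,  1.3927123 ]), 'tvec': array([0.54919222, 0.26579927, 0.87978034])}
wrist {'fx': 328.65783958541994, 'fy': 328.65783958541994, 'cx': 277.76054712511893, 'cy': 208.3896131128049, 'dist': array([-0.02860042,  0.        ,  0.        ,  0.        ,  0.        ]), 'tool_from_camera': array([[-1.55055913e-04, -9.61881340e-01, -2.73467117e-01,
         6.90329746e-02],
       [ 9.99999987e-01, -1.36536912e-04, -8.67512106e-05,
         1.39104936e-06],
       [ 4.61060151e-05, -2.73467127e-01,  9.61881348e-01,
        -1.25633227e-01],
       [ 0.00000000e+00,  0.00000000e+00,  0.00000000e+00,
         1.00000000e+00]])}
```

View pics/top0.png

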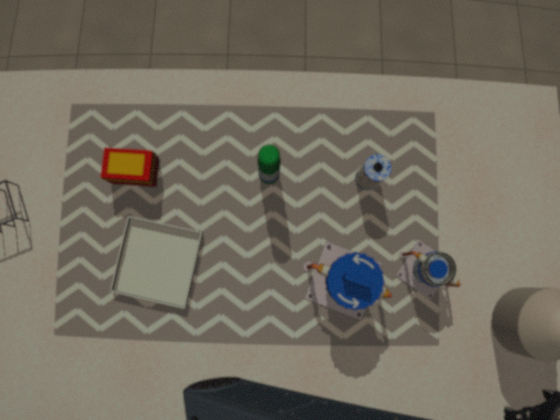

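View pics/side0.png

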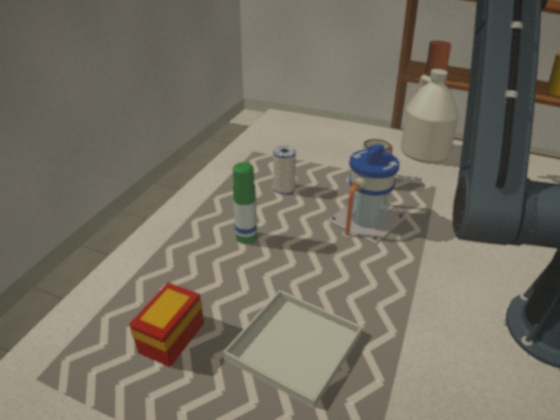

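```bash
cat > h.py <<'E'
import cv2, numpy as np
from scipy.spatial.transform import Rotation as R
from workcell import sensors, optics
def cam(n,obs=None):
    i=optics.camera_info(n); K=np.array([[i['fx'],0,i['cx']],[0,i['fy'],i['cy']],[0,0,1]])
    if n=='wrist':
        T=np.eye(4); T[:3,:3]=R.from_quat(obs['tcp_rot']).as_matrix(); T[:3,3]=obs['eef_pos']
        W=np.linalg.inv(T@i['tool_from_camera']); Rm,t=W[:3,:3],W[:3,3]
    else: Rm=R.from_rotvec(i['rvec']).as_matrix(); t=i['tvec']
    return K,i['dist'],Rm,t
def world(c,px,z):
    K,d,Rm,t=c; p=cv2.undistortPoints(np.array(px,float).reshape(-1,1,2),K,d).reshape(-1,2)
    r=np.c_[p,np.ones(len(p))]@Rm; o=-Rm.T@t
    return o+r*((z-o[2])/r[:,2])[:,None]
def proj(c,P):
    K,d,Rm,t=c; return cv2.projectPoints(np.array(P,float).reshape(-1,1,3),cv2.Rodrigues(Rm)[0],t,K,d)[0].reshape(-1,2)
E
python3 - <<'E'
from h import *
c=cam('top'); im=cv2.imread('pics/top0.png')
hsv=cv2.cvtColor(im,cv2.COLOR_BGR2HSV)
m=cv2.inRange(hsv,(100,140,40),(125,255,255))
n,l,s,ce=cv2.connectedComponentsWithStats(m)
for k in range(1,n):
    if s[k,4]>60:
        cs=max(cv2.findContours((l==k).astype('uint8'),0,2)[0],key=len)
        w=world(c,cs.reshape(-1,2),0.1785)[:,:2].astype('float32')
        print(ce[k],s[k],'ell',cv2.fitEllipse(w),'circ',cv2.minEnclosingCircle(w))
# housing base plate corners, tray corners (rough)
print('tray rim',world(c,[(128,217),(203,233),(188,309),(112,293)],0.024))
print('plate',world(c,[(330,243),(308,295),(384,262),(360,315)],0.004))
print('pipes',world(c,[(313,267),(389,294)],0.14))
print('can,cart',world(c,[(269,154)],0.206),world(c,[(378,167)],0.124)); print('box',world(c,[(105,150),(155,151),(152,180),(103,177)],0.085))
a=cv2.resize(im[220:340,280:480],None,fx=4,fy=4,interpolation=cv2.INTER_CUBIC); cv2.imwrite('pics/crop1.png',a)
E
```

```text
[354.68497653 280.7342723 ] [ 327  253   56   56 2130] ell ((0.4608391523361206, -0.23802314698696136), (0.10360770672559738, 0.11900462210178375), 166.429931640625) circ ((0.4610792398452759, -0.23731480538845062), 0.060023389756679535)
[437.73029046 268.62240664] [429 260  18  18 241] ell ((0.4887447655200958, -0.41806289553642273), (0.035318564623594284, 0.0381401889026165), 175.21755981445312) circ ((0.4893494248390198, -0.41785743832588196), 0.019589364528656006)
tray rim [[0.60056218 0.29398187 0.024     ]
 [0.56663865 0.10620633 0.024     ]
 [0.38283082 0.13524635 0.024     ]
 [0.41371101 0.32343401 0.024     ]]
plate [[ 0.55178029 -0.2050663   0.004     ]
 [ 0.42340915 -0.15292775  0.004     ]
 [ 0.50753798 -0.34036325  0.004     ]
 [ 0.37683887 -0.2814307   0.004     ]]
pipes [[ 0.48865106 -0.15195173  0.14      ]
 [ 0.43267847 -0.32029268  0.14      ]]
can,cart [[ 0.72159703 -0.04982775  0.206     ]] [[ 0.7195945 -0.2996552  0.124    ]]
box [[0.75350351 0.34466692 0.085     ]
 [0.75307334 0.22196277 0.085     ]
 [0.68276894 0.22452099 0.085     ]
 [0.68742935 0.34403201 0.085     ]]
```

View pics/crop1.png

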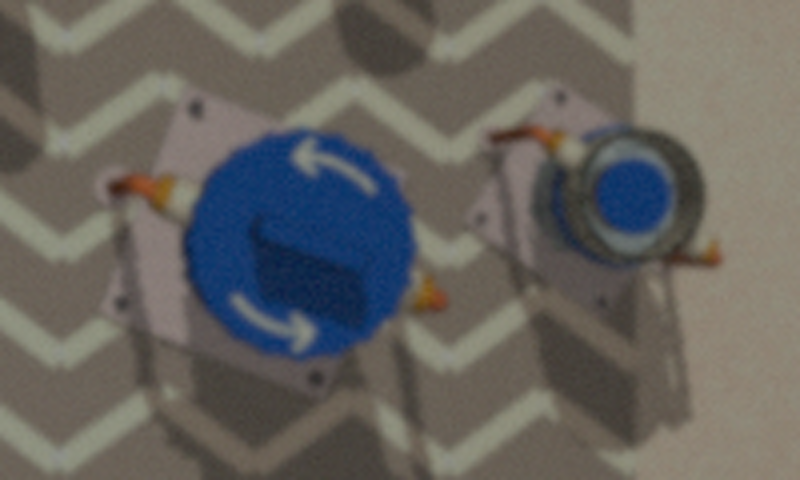

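Top picture: two candidates. The large blue cover is at (356,281), and a fit at disc height gives 120 mm across with a square plate and bar. The small unit at (436,268) has a grey rim and is under 80 mm, so it's the look-alike. The big one fits. The tray is centred near (158,263), and the bystanders are at the back. I'll move above the cover for a close look.

step_arm(commands=[[[0.0854, 0.04, -0.03, -0.02, 0, 0, -0.1], [0.0854, 0.08, -0.055, -0.04, 0, 0, -0.2], [0.0854, 0.12, -0.083, -0.053, 0, 0, -0.3], [0.0854, 0.16, -0.11, -0.053, 0, 0, -0.4], [0.0854, 0.2, -0.138, -0.053, 0, 0, -0.5], [0.0854, 0.24, -0.166, -0.053, 0, 0, -0.6], [0.0854, 0.28, -0.194, -0.053, 0, 0, -0.7], [0.0854, 0.32, -0.222, -0.053, 0, 0, -0.8], [0.0854, 0.345, -0.239, -0.053, 0, 0, -0.87], [0.0854, 0.354, -0.245, -0.053, 0, 0, -0.87]]])

```text
t: 1.1
eef_pos: [0.4621, -0.236, 0.301]
tcp_rot: [0.821, 0.572, 0.0, -0.001]
contact_force: [-0.1, -0.3, 0.5]
width: 0.997
grasp_force: 0.0
```

```bash
python3 - <<'E'
from h import *
o=sensors.get_obs(); im=optics.snapshot('wrist')[:,:,::-1].copy(); cv2.imwrite('pics/w1.png',im)
print(o['t'],o['eef_pos'],R.from_quat(o['tcp_rot']).as_matrix().round(3),o['joint_positions'],o['contact_force'],o['wrist_torque'])
E
```

```text
1.1 [ 0.46212762 -0.23596183  0.30102904] [[ 0.346  0.938 -0.   ]
 [ 0.938 -0.346  0.001]
 [ 0.001 -0.001 -1.   ]] [-6.88008900e-01  3.21468025e-01  1.62963722e+00  6.46034745e-04
  1.19158753e+00 -3.34432693e-01] [-0.13874543 -0.29882368  0.53446929] [-0.04488237 -0.00861993 -0.01002907]
```

View pics/w1.png

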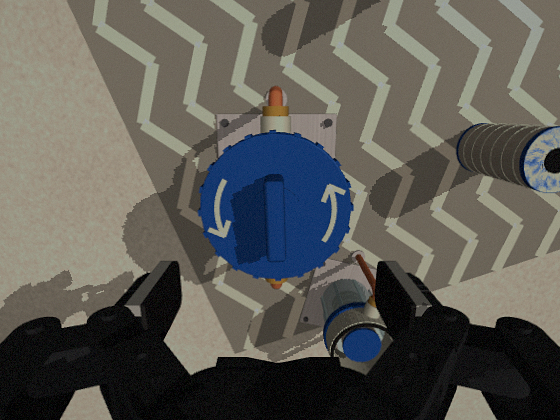

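The wrist picture shows the 12-scalloped disc centred near (277,206), with the bar top spanning about (268–284, 176–262). It's nearly aligned with the image's vertical. I'll measure the bar and the disc.

```bash
python3 - <<'E'
from h import *
o=sensors.get_obs(); c=cam('wrist',o); im=cv2.imread('pics/w1.png')
hsv=cv2.cvtColor(im,cv2.COLOR_BGR2HSV)
m=cv2.inRange(hsv,(100,120,30),(125,255,255)); m[:, :195]=0; m[285:]=0; m[:,360:]=0
cs=max(cv2.findContours(m,0,2)[0],key=len)
w=world(c,cs.reshape(-1,2),0.1765)[:,:2].astype('float32'); print('disc',cv2.minEnclosingCircle(w),cv2.fitEllipse(w))
# bar edges: horizontal gradient per row
g=cv2.GaussianBlur(im[:,:,0].astype('float32'),(0,0),1.2); gx=np.gradient(g,axis=1)
L=[];Rr=[]
for y in range(182,256,3):
    a=gx[y,258:296]; L.append((258+a[:18].argmax(),y)); Rr.append((274+np.abs(gx[y,274:296]).argmax(),y))
print([p[0] for p in L],[p[0] for p in Rr])
for e in (L,Rr):
    q=world(c,e,0.2105)[:,:2].astype('float32'); v=cv2.fitLine(q,cv2.DIST_HUBER,0,.01,.01).ravel(); print(v,np.degrees(np.arctan2(v[1],v[0])))
print('ends',world(c,[(275,175),(277,262)],0.2105))
print(proj(c,[[.461,-.238,.2105]]))
print(im[215,250:300].tolist()[::3])
E
```

```text
disc ((0.45907503366470337, -0.23820172250270844), 0.062048234045505524) ((0.45905864238739014, -0.238144651055336), (0.11984139680862427, 0.12072030454874039), 162.09677124023438)
[np.int64(266), np.int64(265), np.int64(266), np.int64(266), np.int64(266), np.int64(266), np.int64(266), np.int64(266), np.int64(267), np.int64(267), np.int64(267), np.int64(267), np.int64(267), np.int64(267), np.int64(267), np.int64(267), np.int64(268), np.int64(268), np.int64(268), np.int64(268), np.int64(268), np.int64(268), np.int64(268), np.int64(268), np.int64(269)] [np.int64(284), np.int64(284), np.int64(282), np.int64(282), np.int64(285), np.int64(285), np.int64(285), np.int64(285), np.int64(282), np.int64(285), np.int64(285), np.int64(285), np.int64(282), np.int64(283), np.int64(282), np.int64(283), np.int64(286), np.int64(283), np.int64(283), np.int64(283), np.int64(283), np.int64(283), np.int64(283), np.int64(286), np.int64(283)]
[ 0.32073772  0.94716805  0.45490724 -0.23416847] 71.29245
[ 0.361376    0.9324202   0.46523368 -0.23867269] 68.81527
ends [[ 0.47108038 -0.2064724   0.2105    ]
 [ 0.45033987 -0.26602364  0.2105    ]]
[[277.31420782 222.28108767]]
[[71, 36, 20], [68, 31, 1], [73, 36, 14], [69, 29, 6], [69, 29, 0], [58, 26, 4], [99, 47, 18], [105, 50, 15], [109, 56, 21], [109, 54, 25], [113, 59, 22], [100, 51, 13], [107, 52, 13], [106, 52, 6], [110, 53, 19], [109, 53, 17], [113, 62, 30]]
```

step_arm(commands=[[[0.0854, -0.001, -0.001, 0.025, 0, 0, -0.02], [0.0854, -0.002, -0.001, 0.05, 0, 0, -0.02], [0.0854, -0.002, -0.001, 0.075, 0, 0, -0.02], [0.0854, -0.002, -0.001, 0.095, 0, 0, -0.02], [0.0854, -0.002, -0.001, 0.101, 0, 0, -0.02], [0.0854, -0.002, -0.001, 0.101, 0, 0, -0.02], [0.0, -0.002, -0.001, 0.101, 0, 0, -0.02], [0.0, -0.002, -0.001, 0.101, 0, 0, -0.02], [0.0, -0.002, -0.001, 0.101, 0, 0, -0.02], [0.0, -0.002, -0.001, 0.101, 0, 0, -0.02]]])

```text
t: 2.15
eef_pos: [0.4598, -0.2406, 0.201]
tcp_rot: [0.816, 0.578, 0.0, 0.001]
contact_force: [-0.4, 0.4, -0.4]
width: 0.332
grasp_force: 0.0
```

```bash
cat > s.py <<'E'
from h import *
o=sensors.get_obs(); M=R.from_quat(o['tcp_rot']).as_matrix()
print('t',o['t'],'pos',o['eef_pos'].round(4),'yaw',np.degrees(np.arctan2(M[1,0],M[0,0])).round(2),'tilt',M[:2,2].round(4),'F',o['contact_force'].round(2),'T',o['wrist_torque'].round(3),'w',o['width'],'g',o['grasp_force'],'q6',o['joint_positions'][5].round(3))
print('F tool',(M.T@o['contact_force']).round(2))
E
python3 s.py
```

```text
t 2.15 pos [ 0.4598 -0.2406  0.201 ] yaw 70.64 tilt [ 0.0011 -0.001 ] F [-0.38  0.38 -0.39] T [0.    0.048 0.036] w 0.33236942175726497 g 0.0 q6 -0.36
F tool [ 0.23 -0.49  0.38]
```

step_arm(commands=[[[0.03, 0.003, 0, 0, 0, 0, 0], [0.0, 0.003, 0, 0, 0, 0, 0], [0.0, 0.003, 0, 0, 0, 0, 0], [0.0, 0.003, 0, 0, 0, 0, 0], [0.0, 0.003, 0, 0, 0, 0, 0]]])

```text
t: 2.65
eef_pos: [0.4602, -0.237, 0.2007]
tcp_rot: [0.816, 0.578, 0.0, -0.001]
contact_force: [-1.6, 2.7, 4.4]
width: 0.151
grasp_force: 62.4
```

```bash
python3 s.py
```

```text
t 2.65 pos [ 0.4602 -0.237   0.2007] yaw 70.64 tilt [-0.0006  0.001 ] F [-1.62  2.65  4.45] T [ 0.38   0.284 -0.06 ] w 0.15122425884810392 g 62.4325954914093 q6 -0.354
F tool [ 1.97 -2.41 -4.44]
```

step_arm(commands=[[[0.0, 0, 0, 0, 0, 0, -0.04], [0.0, 0, 0, 0, 0, 0, -0.08], [0.0, 0, 0, 0, 0, 0, -0.12], [0.0, 0, 0, 0, 0, 0, -0.15]]])

```text
t: 3.05
eef_pos: [0.4608, -0.238, 0.2007]
tcp_rot: [0.77, 0.638, 0.0, 0.001]
contact_force: [-1.2, 0.4, 3.5]
width: 0.153
grasp_force: 62.2
```

```bash
python3 s.py
```

```text
t 3.05 pos [ 0.4608 -0.238   0.2007] yaw 79.27 tilt [ 0.0009 -0.0009] F [-1.18  0.35  3.52] T [ 0.065  0.099 -0.172] w 0.15260281452316152 g 62.20058083534241 q6 -0.505
F tool [ 0.13 -1.22 -3.53]
```

step_arm(commands=[[[0.0, 0, 0, 0, 0, 0, -0.05], [0.0, 0, 0, 0, 0, 0, -0.1], [0.0, 0, 0, 0, 0, 0, -0.15], [0.0, 0, 0, 0, 0, 0, -0.2]]])

```text
t: 3.45
eef_pos: [0.4596, -0.2378, 0.2009]
tcp_rot: [0.706, 0.709, 0.0, -0.001]
contact_force: [-5.8, -2.0, 7.5]
width: 0.151
grasp_force: 114.1
```

```bash
python3 s.py
```

```text
t 3.45 pos [ 0.4596 -0.2378  0.2009] yaw 90.23 tilt [-0.0008  0.0015] F [-5.81 -1.99  7.46] T [-0.176  1.12  -2.734] w 0.1512377763808645 g 114.09715052694082 q6 -0.699
F tool [-1.95 -5.82 -7.46]
```

step_arm(commands=[[[0.0, 0, 0, 0, 0, 0, 0.035], [0.0, 0, 0, 0, 0, 0, 0.035]]])

```text
t: 3.65
eef_pos: [0.4595, -0.2379, 0.2008]
tcp_rot: [0.718, 0.696, 0.0, -0.001]
contact_force: [-5.2, -1.1, 7.2]
width: 0.153
grasp_force: 90.6
```

```bash
python3 s.py
```

```text
t 3.65 pos [ 0.4595 -0.2379  0.2008] yaw 88.19 tilt [-0.0011  0.0014] F [-5.23 -1.11  7.2 ] T [ 0.068  0.871 -1.754] w 0.15274257079717535 g 90.55185595527291 q6 -0.663
F tool [-1.26 -5.21 -7.2 ]
```

step_arm(commands=[[[0.0, 0, 0, 0, 0, 0, 0.025], [0.0, 0, 0, 0, 0, 0, 0.05], [0.0, 0, 0, 0, 0, 0, 0.05]]])

```text
t: 3.95
eef_pos: [0.4594, -0.2378, 0.2007]
tcp_rot: [0.734, 0.679, -0.0, -0.001]
contact_force: [-4.9, -1.7, 6.4]
width: 0.156
grasp_force: 70.5
```

```bash
python3 s.py
```

```text
t 3.95 pos [ 0.4594 -0.2378  0.2007] yaw 85.6 tilt [-0.0017  0.0006] F [-4.88 -1.65  6.42] T [ 0.063  0.711 -0.834] w 0.15582045308872794 g 70.48297491244739 q6 -0.616
F tool [-2.02 -4.75 -6.41]
```

Catch felt with the tool yaw at about 84.5°. Next I ease back slightly and press down 5 mm.

step_arm(commands=[[[0.0, 0, 0, 0, 0, 0, 0.03], [0.0, 0, 0, 0.002, 0, 0, 0.03], [0.0, 0, 0, 0.004, 0, 0, 0.03], [0.0, 0, 0, 0.005, 0, 0, 0.03], [0.0, 0, 0, 0.005, 0, 0, 0.03]]])

```text
t: 4.45
eef_pos: [0.4597, -0.2379, 0.1961]
tcp_rot: [0.742, 0.67, -0.001, -0.0]
contact_force: [-3.7, -0.1, 9.7]
width: 0.151
grasp_force: 63.1
```

```bash
python3 s.py
```

```text
t 4.45 pos [ 0.4597 -0.2379  0.1961] yaw 84.12 tilt [-0.0015 -0.0008] F [-3.67 -0.06  9.75] T [ 0.123  0.717 -0.021] w 0.1511311374695617 g 63.09501528739929 q6 -0.589
F tool [-0.44 -3.66 -9.74]
```

step_arm(commands=[[[0.0, 0, 0, 0, 0, 0, -0.05], [0.0, 0, 0, 0, 0, 0, -0.1], [0.0, 0, 0, 0, 0, 0, -0.15], [0.0, 0, 0, 0, 0, 0, -0.2]]])

```text
t: 4.85
eef_pos: [0.4603, -0.2379, 0.1963]
tcp_rot: [0.672, 0.741, -0.0, 0.0]
contact_force: [-2.7, 0.6, 9.6]
width: 0.152
grasp_force: 63.3
```

```bash
python3 s.py
```

```text
t 4.85 pos [ 0.4603 -0.2379  0.1963] yaw 95.63 tilt [ 0.     -0.0008] F [-2.72  0.6   9.57] T [ 0.216  0.519 -0.246] w 0.15152683827938043 g 63.26581120491028 q6 -0.79
F tool [ 0.86 -2.65 -9.57]
```

step_arm(commands=[[[0.0, 0, 0, 0, 0, 0, -0.06], [0.0, 0, 0, 0, 0, 0, -0.12], [0.0, 0, 0, 0, 0, 0, -0.18], [0.0, 0, 0, 0, 0, 0, -0.24], [0.0, 0, 0, 0, 0, 0, -0.3], [0.0, 0, 0, 0, 0, 0, -0.36], [0.0, 0, 0, 0, 0, 0, -0.365]]])

```text
t: 5.55
eef_pos: [0.4599, -0.2379, 0.1962]
tcp_rot: [0.526, 0.85, -0.001, -0.0]
contact_force: [-4.3, 0.9, 9.4]
width: 0.154
grasp_force: 63.2
```

```bash
python3 s.py
```

```text
t 5.55 pos [ 0.4599 -0.2379  0.1962] yaw 116.51 tilt [-0.0009 -0.0007] F [-4.26  0.87  9.42] T [ 0.086  0.725 -0.109] w 0.15427095651144318 g 63.171586990356445 q6 -1.155
F tool [ 2.68 -3.43 -9.42]
```

step_arm(commands=[[[0.0, 0, 0, -0.001, 0, 0, 0], [0.0, 0, 0, -0.002, 0, 0, 0], [0.0, 0, 0, -0.003, 0, 0, 0], [0.0, 0, 0, -0.003, 0, 0, 0]]])

```text
t: 5.95
eef_pos: [0.46, -0.2379, 0.1987]
tcp_rot: [0.526, 0.85, -0.001, -0.0]
contact_force: [-4.3, -0.5, 7.4]
width: 0.151
grasp_force: 62.6
```

```bash
python3 s.py
```

```text
t 5.95 pos [ 0.46   -0.2379  0.1987] yaw 116.47 tilt [-0.0011 -0.0006] F [-4.3  -0.48  7.39] T [-0.007  0.685 -0.131] w 0.1506953064656077 g 62.6204252243042 q6 -1.154
F tool [ 1.49 -4.07 -7.39]
```

step_arm(commands=[[[0.0, 0, 0, -0.0015, 0, 0, 0], [0.0, 0, 0, -0.003, 0, 0, 0], [0.0, 0, 0, -0.0045, 0, 0, 0], [0.0, 0, 0, -0.006, 0, 0, 0], [0.0, 0, 0, -0.006, 0, 0, 0]]])

```text
t: 6.45
eef_pos: [0.4601, -0.2377, 0.2044]
tcp_rot: [0.526, 0.85, -0.0, -0.0]
contact_force: [-5.5, -1.1, 3.2]
width: 0.149
grasp_force: 62.2
```

```bash
python3 s.py
```

```text
t 6.45 pos [ 0.4601 -0.2377  0.2044] yaw 116.5 tilt [-0.001  -0.0003] F [-5.47 -1.08  3.19] T [-0.291  0.843 -0.099] w 0.14940120367851206 g 62.19826698303223 q6 -1.154
F tool [ 1.47 -5.38 -3.19]
```

step_arm(commands=[[[0.0, 0, 0, -0.003, 0, 0, 0], [0.0, 0, 0, -0.006, 0, 0, 0], [0.0, 0, 0, -0.009, 0, 0, 0], [0.0, 0, 0, -0.013, 0, 0, 0], [0.0, 0, 0, -0.018, 0, 0, 0], [0.0, 0, 0, -0.03, 0, 0, 0], [0.0, 0, 0, -0.045, 0, 0, 0], [0.0, 0, 0, -0.065, 0, 0, 0], [0.0, 0, 0, -0.085, 0, 0, 0], [0.0, 0, 0, -0.09, 0, 0, 0]]])

```text
t: 7.45
eef_pos: [0.462, -0.2385, 0.2975]
tcp_rot: [0.526, 0.85, -0.0, 0.003]
contact_force: [1.1, -0.1, -2.3]
width: 0.156
grasp_force: 61.5
```

```bash
python3 s.py; python3 - <<'E'
from h import *
im=optics.snapshot('side')[:,:,::-1]; cv2.imwrite('pics/side1.png',im)
# tray inner floor via fits on first top picture
c=cam('top'); t=cv2.imread('pics/top0.png'); g=cv2.inRange(cv2.cvtColor(t,cv2.COLOR_BGR2HSV),(0,0,118),(180,70,255)); g=cv2.morphologyEx(g,cv2.MORPH_OPEN,np.ones((9,9)))
n,l,s,ce=cv2.connectedComponentsWithStats(g); k=l[265,155]; print(s[k],ce[k])
cs=max(cv2.findContours((l==k).astype('uint8'),0,2)[0],key=len).reshape(-1,2)
print(cv2.minAreaRect(world(c,cs,0.004)[:,:2].astype('float32')))
E
```

```text
t 7.45 pos [ 0.462  -0.2385  0.2975] yaw 116.48 tilt [ 0.0054 -0.0041] F [ 1.12 -0.1  -2.26] T [-0.023 -0.023  0.004] w 0.156303949865308 g 61.47367000579834 q6 -1.154
F tool [-0.58  0.95  2.26]
[ 118  228   80   79 4789] [157.46794738 266.55961579]
((0.4823770821094513, 0.21980759501457214), (0.17637108266353607, 0.170017808675766), 79.94100189208984)
```

View pics/side1.png

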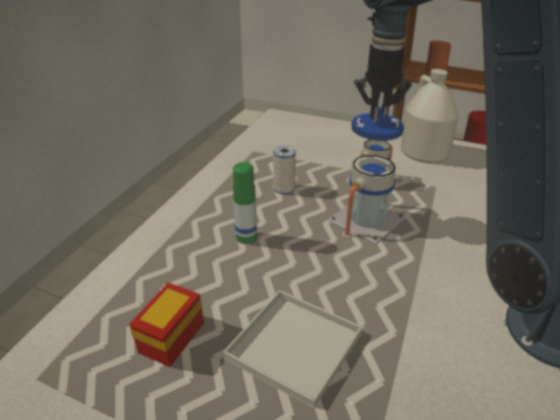

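The cover is off and held level (side view at 377,127), with the housing open beneath it. I'll carry it to the tray.

step_arm(commands=[[[0.0, 0.012, 0.007, 0, 0, 0, 0], [0.0, 0.03, 0.017, 0, 0, 0, 0], [0.0, 0.052, 0.03, 0, 0, 0, 0], [0.0, 0.078, 0.044, 0, 0, 0, 0], [0.0, 0.104, 0.059, 0, 0, 0, 0], [0.0, 0.13, 0.074, 0, 0, 0, 0], [0.0, 0.156, 0.089, 0, 0, 0, 0], [0.0, 0.182, 0.104, 0, 0, 0, 0], [0.0, 0.208, 0.118, 0, 0, 0, 0], [0.0, 0.234, 0.133, 0, 0, 0, 0]]])

```text
t: 8.5
eef_pos: [0.4736, 0.0335, 0.2931]
tcp_rot: [0.526, 0.85, -0.0, -0.002]
contact_force: [-0.7, 0.0, -2.3]
width: 0.148
grasp_force: 61.4
```

step_arm(commands=[[[0.0, 0.026, 0.015, 0, 0, 0, 0], [0.0, 0.052, 0.03, 0, 0, 0, 0], [0.0, 0.078, 0.044, 0.01, 0, 0, 0], [0.0, 0.104, 0.06, 0.03, 0, 0, 0], [0.0, 0.126, 0.072, 0.05, 0, 0, 0], [0.0, 0.145, 0.083, 0.07, 0, 0, 0], [0.0, 0.156, 0.089, 0.09, 0, 0, 0], [0.0, 0.162, 0.093, 0.105, 0, 0, 0], [0.0, 0.162, 0.093, 0.12, 0, 0, 0], [0.0, 0.162, 0.093, 0.12, 0, 0, 0]]])

```text
t: 9.5
eef_pos: [0.483, 0.2181, 0.1714]
tcp_rot: [0.526, 0.85, -0.003, -0.003]
contact_force: [-1.0, -1.0, -3.6]
width: 0.153
grasp_force: 61.2
```

```bash
python3 s.py; python3 - <<'E'
from h import *
ims=[optics.snapshot(n)[:,:,::-1] for n in ('wrist','side')]
im=np.hstack([cv2.resize(i,(400,300)) for i in ims]); cv2.imwrite('pics/p1.png',im)
E
```

```text
t 9.5 pos [0.483  0.2181 0.1714] yaw 116.53 tilt [-0.0079 -0.0014] F [-0.98 -1.03 -3.59] T [-0.008  0.002  0.008] w 0.1534645655038607 g 61.249226331710815 q6 -0.25
F tool [-0.49 -1.31  3.6 ]
```

View pics/p1.png

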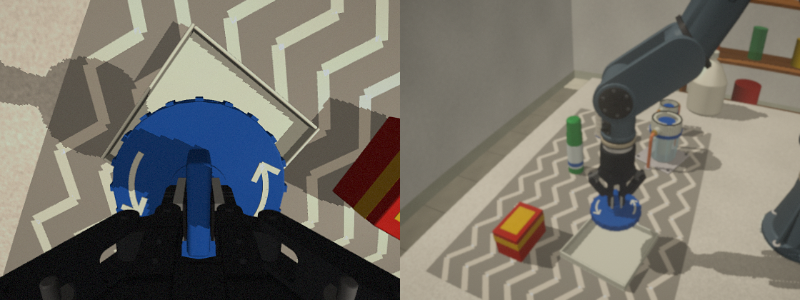

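The wrist view shows the cover held, with tray corners at about (273,36), (147,221) and (444,179) full-size. I'll check the tray centre against these.

```bash
python3 - <<'E'
from h import *
o=sensors.get_obs(); c=cam('wrist',o)
w=world(c,[(273,36),(147,221),(444,179)],.024); print(w,np.linalg.norm(w[0]-w[1]),np.linalg.norm(w[0]-w[2]),'centre',(w[1]+w[2])/2)
s=cam('side'); print(world(s,[(281,293),(364,327),(314,402),(225,352)],.024), world(s,[(281,293),(364,327),(314,402),(225,352)],.024).mean(0))
E
```

```text
[[0.42417671 0.33064603 0.024     ]
 [0.39001623 0.1477755  0.024     ]
 [0.60384496 0.29663074 0.024     ]] 0.18603378919253197 0.18285983200373887 centre [0.4969306  0.22220312 0.024     ]
[[0.55895373 0.11855452 0.024     ]
 [0.37621555 0.14582311 0.024     ]
 [0.41498226 0.33396257 0.024     ]
 [0.59759249 0.29651685 0.024     ]] [0.48693601 0.22371426 0.024     ]
```

step_arm(commands=[[[0.0, 0, 0.003, 0.012, 0, 0, 0], [0.0, 0, 0.005, 0.03, 0, 0, 0], [0.0, 0, 0.007, 0.05, 0, 0, 0], [0.0, 0, 0.007, 0.07, 0, 0, 0], [0.0, 0, 0.007, 0.085, 0, 0, 0], [0.0, 0, 0.007, 0.097, 0, 0, 0], [0.0, 0, 0.007, 0.105, 0, 0, 0], [0.0, 0, 0.007, 0.109, 0, 0, 0], [0.0, 0, 0.007, 0.109, 0, 0, 0], [0.0, 0, 0.007, 0.109, 0, 0, 0]]])

```text
t: 10.6
eef_pos: [0.493, 0.2209, 0.0658]
tcp_rot: [0.526, 0.85, 0.0, 0.0]
contact_force: [-0.1, -0.2, -3.4]
width: 0.152
grasp_force: 61.5
```

```bash
python3 s.py
```

```text
t 10.6 pos [0.493  0.2209 0.0658] yaw 116.47 tilt [0.0011 0.0003] F [-0.13 -0.21 -3.39] T [-0.036 -0.04   0.038] w 0.15154977613602713 g 61.46162509918213 q6 -0.248
F tool [-0.12 -0.22  3.39]
```

Expected contact is at TCP z ≈ 0.0557, so 10 mm remain.

step_arm(commands=[[[0.0, 0, 0, 0.003, 0, 0, 0], [0.0, 0, 0, 0.006, 0, 0, 0], [0.0, 0, 0, 0.008, 0, 0, 0], [0.0, 0, 0, 0.009, 0, 0, 0], [0.0, 0, 0, 0.0095, 0, 0, 0], [0.0, 0, 0, 0.0095, 0, 0, 0]]])

```text
t: 11.2
eef_pos: [0.4926, 0.2208, 0.0558]
tcp_rot: [0.526, 0.85, 0.0, -0.0]
contact_force: [0.4, -0.8, -2.9]
width: 0.15
grasp_force: 61.4
```

```bash
python3 s.py
```

```text
t 11.2 pos [0.4926 0.2208 0.0558] yaw 116.47 tilt [0. 0.] F [ 0.37 -0.76 -2.87] T [-0.008 -0.002 -0.   ] w 0.15031720585456496 g 61.36531949043274 q6 -0.248
F tool [-0.84 -0.01  2.87]
```

step_arm(commands=[[[0.0, 0, 0, 0.0005, 0, 0, 0], [0.0, 0, 0, 0.001, 0, 0, 0], [0.0, 0, 0, 0.001, 0, 0, 0]]])

```text
t: 11.5
eef_pos: [0.4926, 0.2208, 0.0557]
tcp_rot: [0.526, 0.85, 0.0, 0.0]
contact_force: [-1.4, -0.4, 3.7]
width: 0.15
grasp_force: 62.5
```

```bash
python3 s.py
```

```text
t 11.5 pos [0.4926 0.2208 0.0557] yaw 116.47 tilt [0.0005 0.    ] F [-1.4  -0.41  3.74] T [-0.065  0.222 -0.001] w 0.14965767992147364 g 62.51369833946228 q6 -0.248
F tool [ 0.25 -1.44 -3.74]
```

It's resting on the tray floor. Now I release and withdraw.

step_arm(commands=[[[0.02, 0, 0, 0, 0, 0, 0], [0.03, 0, 0, 0, 0, 0, 0], [0.05, 0, 0, 0, 0, 0, 0], [0.05, 0, 0, 0, 0, 0, 0], [0.05, 0, 0, 0, 0, 0, 0], [0.05, 0, 0, -0.01, 0, 0, 0], [0.05, 0, 0, -0.03, 0, 0, 0], [0.05, 0, 0, -0.06, 0, 0, 0], [0.05, 0, 0, -0.1, 0, 0, 0], [0.05, 0, 0, -0.14, 0, 0, 0]]])

```text
t: 12.5
eef_pos: [0.4921, 0.2207, 0.1965]
tcp_rot: [0.526, 0.85, -0.0, -0.0]
contact_force: [0.3, -0.6, 0.2]
width: 0.587
grasp_force: 0.0
```

step_arm(commands=[[[0.05, 0, 0, -0.04, 0, 0, 0], [0.05, 0, 0, -0.06, 0, 0, 0], [0.05, 0, 0, -0.06, 0, 0, 0], [0.05, 0, 0, -0.06, 0, 0, 0]]])

```text
t: 12.9
eef_pos: [0.4922, 0.2207, 0.2552]
tcp_rot: [0.526, 0.85, 0.0, 0.0]
contact_force: [0.4, -0.4, -0.0]
width: 0.585
grasp_force: 0.0
```

```bash
python3 s.py; python3 - <<'E'
from h import *
ims=[optics.snapshot(n)[:,:,::-1] for n in ('wrist','side')]
im=np.hstack([cv2.resize(i,(400,300)) for i in ims]); cv2.imwrite('pics/p2.png',im)
E
```

```text
t 12.9 pos [0.4922 0.2207 0.2552] yaw 116.47 tilt [0.0006 0.0001] F [ 0.37 -0.36 -0.05] T [0.098 0.027 0.011] w 0.5850214882640592 g 0.0 q6 -0.248
F tool [-0.49  0.17  0.05]
```

View pics/p2.png

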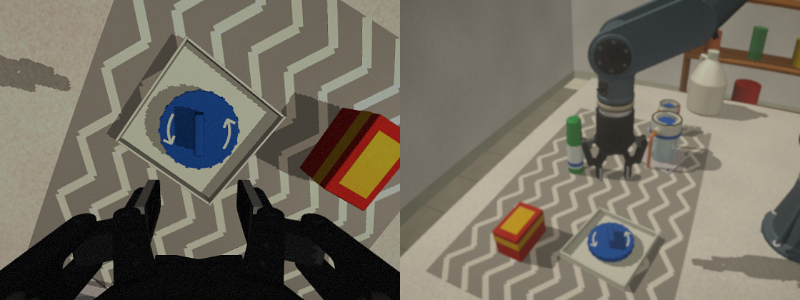

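The wrist view shows the cover centred in the tray at (199,130) with its grip bar up. The gripper is clear, and the bystanders are where they stood.

```bash
python3 -c "
from workcell import order
print(order.close_job())"
```

```text
the job is handed in; nothing more can be done
None
```

The blue cover is off the filter and lies flat inside the drip tray with its grip bar up; the spray can, spare cartridge and tablet box were never touched, and the job was handed in at about 13 s of the 54 s allowed.

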